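Cover the dominoes in the double tray

TASK

Fold the stiff blue cover of the double tray over whichever bay holds the dominoes, so that it stays down level when you let go; it is springy and rises again unless pressed home firmly, but do not bend it brutally. Leave the dominoes and the clip in their bays and the tumbler, bowl and ashtray where they stand.

Things in the scene. Friction and masses are not known exactly. Their poses are not given: they have to be found in the camera images.
- tray: Clear acrylic double tray, grey corner posts, fixed to the table: 150 (its x) x 270 (its y) x 66 mm high, walls and floor 5 mm; origin at the centre of its underside, z up. A 10 mm grey spine along its x axis parts it into two equal bays centred at y = +68 and -68 mm. The hinge axis runs along the tray's x above the spine, 56 mm above the underside.
- hinge_bar (a joint): Angle (rad) of the cover's stiff friction hinge. 0: upright; positive: leaning towards the tray's -y bay; stops at +1.571 and -1.571 are level over the -y and +y bay. Starts up to 0.75 either way. It stays where it is left; turning it takes about 0.6 N m (6 to 7 N near the rib).
- cover (a joint): Elastic bend (rad) of the cover past the hinge bar, same sense; lean = hinge_bar + cover. It yields about 6 N m/rad: the cover leads by 0.1 rad while turned and springs back (10 mm at the rib) when let go. It stays level only with the hinge bar at its stop: 9 to 12 N down near the rib takes it there, dipping some 15 mm below level, harmlessly. Bends over 0.35 rad strain it: forbidden.
- cover_rib (a point): Middle of the outer edge of the cover's orange grip rib, 115 mm from the hinge axis. Blue cover: 130 mm wide along the hinge, 6 mm thick; rib: 80 mm wide, 14 mm thick, from 99 to 115 mm off the hinge, centred on the cover's thickness. z points from hinge to rib, x along the hinge, y is the cover's normal. Shut, it lies level inside the walls, mid-plane at hinge height.
- cover_middle (a point): Point in the middle of the cover's thickness, 60 mm from the hinge axis; axes as cover_rib.
- dominoes: Brick of eight large white dominoes with black pips, 112 x 56 x 24 mm, loose on the floor of one of the two bays; origin at the centre of its underside.
- clip: Chrome spring clip, 85 x 30 x 14 mm, loose on the floor of the other bay, which stays uncovered; origin at the centre of its underside.
- tumbler: Stainless steel tumbler, 76 mm across, 115 mm high; origin at the centre of its underside. Bystander.
- bowl: Empty yellow plastic bowl, 150 mm across, 55 mm high; origin at the centre of its underside. Bystander.
- ashtray: Blue ceramic ashtray, 112 mm across, 32 mm high; origin at the centre of its underside. Bystander.
Not all that is in view belongs to the job. Of the things like the dominoes, leave any that is orange or yellow; of the rest the larger one is meant.

How it is judged:
By the outcome, as a careful person would: the job done as asked, in the order asked, and still so for the second after the job is handed in, with the robot touching nothing.
It also fails if it takes over 48 s, if anything falls off the work surface, if the arm or the gripper's body presses on something with over 40 N, if the wrist force passes 120 N, or if a joint passes its speed limit or range.

ROBOT

A 6-joint arm with a two-finger parallel gripper is mounted at the origin on the work surface. World frame = base frame: x ahead of the robot, y to its left, z up, the work surface at z = 0. Lengths are in mm, angles in rad, forces in N, time in s.
With the tool pointing down it reaches from about 275 to 750 mm from the base axis. Payload 10.2 kg.
Tool frame: the origin (TCP) lies at the very end of the fingers, on their centre line; the grasp point (between the pads) lies 19 mm behind it; x points along the fingers, y is the direction in which the jaws open and shut, and the axes are right-handed (so a half turn about x gives the same grasp; the last joint's range is limited). The gripper opens to 85 mm and grips with 20 to 120 N. Pads are 22 mm wide; open, the fingers measure 114 mm over their backs; the gripper's body (76 mm by 85 mm) begins 54 mm behind the grasp point. The pads swing forward as they close: fully open they stand 13 mm farther back than shut.
Start: joints at [0.985, 0.313, 1.498, -0, 1.331, -0.223], TCP at [186.332, 490.827, 202.194] pointing down, gripper open.
Joint ranges: [-2.94, 2.94], [-0.97, 2.17], [0.19, 2.56], [-1.23, 4.37], [0.02, 3.11], [-2.88, 2.88]. Speed limits (rad/s): [2.39, 2.39, 3.01, 3.14, 3.14, 3.14].

INTERFACE

Orientations are given as a unit quaternion [w, x, y, z].
In Python, from rig import ctrl gives the robot as it stands. The module is installed in compiled form; this text tells all that it offers.
- The arm moves only by the tool move_arm, never from a script. Its argument "targets" is a list that holds one entry, the list of rows, each a list of 7 numbers: the opening, from 0 (shut) to 1 (fully open), then the shift along the tool's x, y, z each as a share of 150 mm, from -1 to 1, then the turn, a rotation vector about the tool's x, y, z each as a share of 60 degrees, from -1 to 1. A call has 1 to 5 rows; each row shifts and turns the commanded pose from where the row before left it, along the tool's axes as they then stand; what a row does not reach is not made up. A row lasts 1/10 s, in which the tool goes at most 50 mm and 8.59 degrees, less where a joint would pass 70% of its speed; a pose out of reach is approached as far as the arm can. A call with a number of a shift or a turn outside -1 to 1 is refused whole. A call with a gripper value outside its range is refused whole. The fingers move at their own pace and stop on an object; "force" is the grip in N (left out, the last holds). Time passes only in rows, so rows that do not move let the fingers close. It gives the time, the measured TCP pose, the force and the opening at its end, in the units of the state.
- ctrl.sense(): the state, without advancing time (a new reading comes with each control period).
- ctrl.capture(name): name is "scene" or "top" or "wrist"; returns the picture (480x640x3 uint8, red, green, blue); there is no depth.
- ctrl.calibration(name): a dict with "camera_matrix" (3x3 intrinsics, pixels), "extrinsics" (4x4, takes a point from world to camera coordinates); the wrist camera has in their place "tool_from_camera" (4x4, takes a point from camera to tool coordinates, whose origin is the TCP and whose axes are the tool frame's). Camera axes: x right, y down, z forward; pixel columns grow to the right and rows downward; lengths in mm; the calibration is good to about 2 mm. A picture is of the moment at which its call begins: read the wrist's pose just before it. calibration takes no time and is no camera call.
- ctrl.finish_job(): hands the job in, once; it reports no verdict.
Trained networks look in the newest picture that a camera, given by its name, has taken for a name from the list of things; names that differ only in an ending like _2 or _b are one class to them, and where a whole thing is asked for, a point or a joint stands for the part that bears it (a point fixed in the world has none). Each returns a list of dicts, best first, with "confidence" (0 to 1); they miss things now and then, are a little off and sometimes report something else, mostly with a low value. They report only what shows in the picture. A call takes as long as a camera call. They do not tell look-alikes from the thing itself.
- ctrl.recognise(label, camera): "point" ([row, column] in pixels, amid what is visible of it).
- ctrl.cut_out(label, camera): "pixels" (480x640 bool, what is visible of it) and "point" ([row, column] in pixels, amid what is visible of it).
The state is a dict: "time_s": time; "joints": joint angles; "dq": joint speeds; "tau": joint torques, N m; "eef_pos": TCP position; "ee_rot": TCP orientation; "force": force on the tool from outside, world axes, zero at the start; "wrist_torque": the same for the moment, N m; "grip_width": opening from 0.0 (shut) to 1.0 (fully open).
Only numpy, scipy, OpenCV 4.12 (cv2) and the standard library are available. Lean on these libraries where they do the work, as an engineer would, in place of code of your own. Each camera call takes 0.05 s, during which the arm holds its last target.

## Working session

There is one attempt and no reset: what is moved stays moved. The work goes in short steps, Python scripts to look and compute and a tool call to move; the robot and the scene stay as the last step left them, time stands still between calls to the robot, and variables do not carry over. Pictures are saved under pics/ and viewed, and the job is handed in when it is done.

Besides the shell and the picture viewer there is one more tool, called after ">>>" as name(argument=value, ...), one argument or row to a line, values as JSON. move_arm: Moves the arm, as the interface text tells. Shift numbers are shares of 150 mm and turn numbers shares of 60 degrees, none past 1 either way. Its arguments: {"type":"object","properties":{"targets":{"type":"array","items":{"type":"array","items":{"type":"array","items":{"type":"number","minimum":-1,"maximum":1}}}},"force":{"type":"number"}},"required":["targets"]}

```bash
mkdir -p pics; python3 - <<'E'
from rig import ctrl
import cv2
for n in ["scene","top"]:
    im=ctrl.capture(n); cv2.imwrite(f"pics/{n}0.png",im[:,:,::-1])
    c=ctrl.calibration(n); print(n,c["camera_matrix"],c["extrinsics"])
    for l in ["tray","cover","cover_rib","dominoes","clip","tumbler","bowl","ashtray"]:
        print(l,[(r["point"],round(r["confidence"],2)) for r in ctrl.recognise(l,n)])
print(ctrl.sense())
E
```

```text
scene [[618.57287788   0.         317.97110395]
 [  0.         618.57287788 249.83349363]
 [  0.           0.           1.        ]] [[ 8.79587109e-01  4.75395253e-01 -1.80519198e-02 -5.42871147e+02]
 [ 2.96218802e-01 -5.76973653e-01 -7.61154271e-01 -8.42687066e+01]
 [-3.72264609e-01  6.64154167e-01 -6.48319600e-01  1.77626551e+03]
 [ 0.00000000e+00  0.00000000e+00  0.00000000e+00  1.00000000e+00]]
tray [([266.9, 272.0], 0.95)]
cover [([247.6, 259.2], 0.6)]
cover_rib [([248.2, 257.8], 0.55)]
dominoes [([250.7, 290.5], 0.98), ([322.3, 189.7], 0.91), ([232.3, 362.9], 0.86), ([268.1, 401.1], 0.84), ([245.6, 257.3], 0.62)]
clip [([281.2, 254.2], 0.49)]
tumbler [([367.1, 173.8], 0.78)]
bowl [([177.8, 330.0], 0.69), ([283.3, 254.4], 0.23)]
ashtray [([320.7, 383.8], 0.62)]
top [[455.19359418   0.         321.09416435]
 [  0.         455.19359418 242.47844485]
 [  0.           0.           1.        ]] [[-6.46328769e-03 -9.99968969e-01  4.50408760e-03  1.25275584e+01]
 [-9.80404211e-01  5.44985413e-03 -1.96921003e-01  6.33252105e+02]
 [ 1.96890346e-01 -5.68858355e-03 -9.80409012e-01  1.11696
[... 386 characters left out ...]
0.9, 341.3], 0.72)]
{'time_s': 0.9, 'joints': array([ 9.84610603e-01,  3.12877628e-01,  1.49772171e+00, -4.91384368e-05,
        1.33098903e+00, -2.23395566e-01]), 'dq': array([ 1.00847408e-05, -1.26654166e-04, -2.66823115e-03, -6.20566478e-04,
       -2.31288393e-04, -5.90102239e-04]), 'tau': array([ 1.66884172e-03, -4.12159967e+01, -2.59902942e+01, -9.79280162e-05,
        3.34516735e-04, -6.78251567e-06]), 'eef_pos': array([186.33460253, 490.81676589, 202.19744965]), 'ee_rot': array([ 0.69552212,  0.12755412,  0.6954899 , -0.12756463]), 'force': array([-0.52061032,  0.19207764, -0.65557963]), 'wrist_torque': array([-0.04842652, -0.01882103,  0.04026494]), 'grip_width': 0.9999280118322701}
```

View pics/scene0.png

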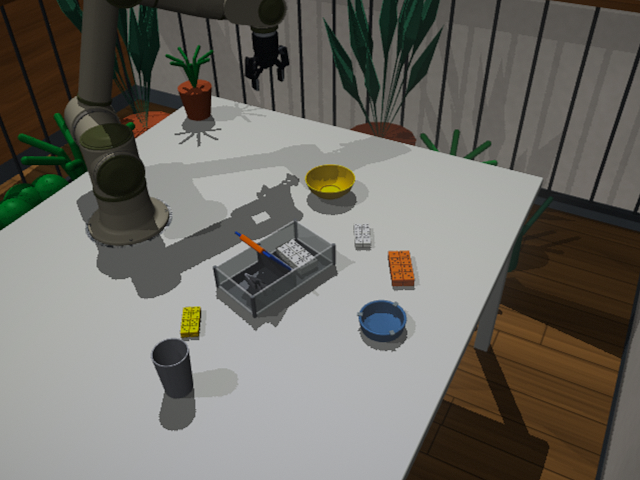

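View pics/top0.png

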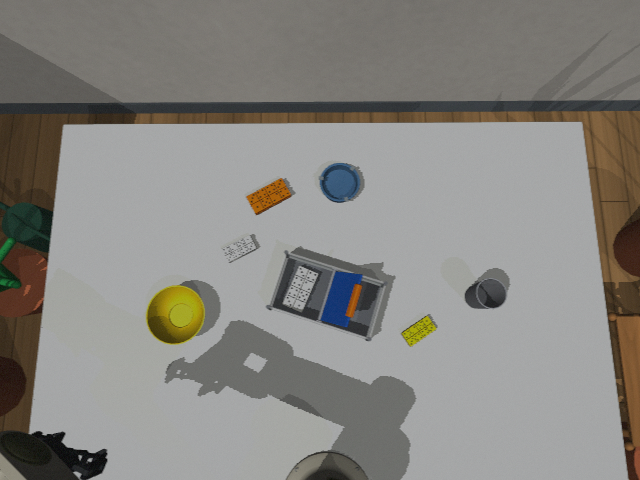

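```bash
python3 - <<'E'
import cv2
s=cv2.imread("pics/scene0.png")[190:370,150:430]; cv2.imwrite("pics/scene0c.png",cv2.resize(s,None,fx=2.8,fy=2.8,interpolation=2))
s=cv2.imread("pics/top0.png")[220:390,220:460]; cv2.imwrite("pics/top0c.png",cv2.resize(s,None,fx=3.3,fy=3.3,interpolation=2))
E
```

```text
(no output)
```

View pics/scene0c.png

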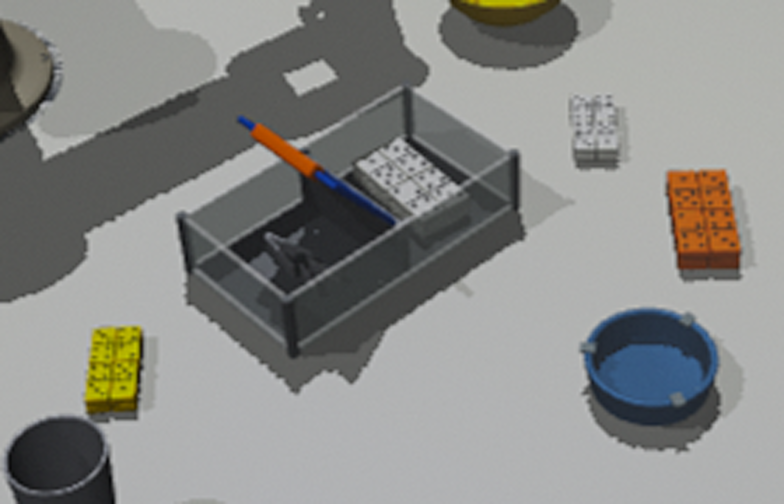

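View pics/top0c.png

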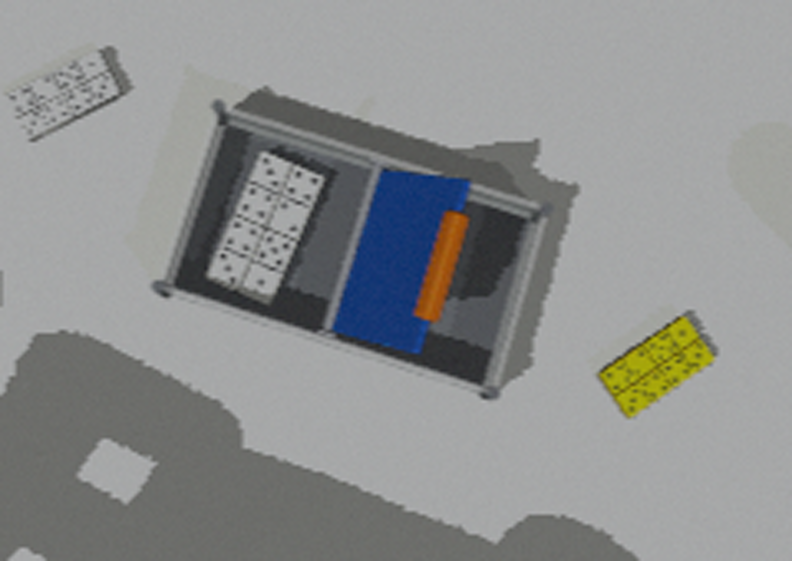

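In the top view, four things could be taken for the dominoes:
- A large white brick in the tray's left bay at (290, 301).
- A small white look-alike outside the tray at (247, 240).
- An orange one at (195, 270).
- A yellow one at (330, 420).

The large white one in the left bay, towards world +y, is the one meant. The close crop confirms it. The clip is in the right bay, and the cover leans over the clip, so it has to come across past upright.

```bash
cat > h.py <<'E'
from rig import ctrl
import numpy as np
from scipy.optimize import least_squares
def proj(n,P):
    c=ctrl.calibration(n);E=np.array(c["extrinsics"]);K=np.array(c["camera_matrix"])
    q=(E[:3,:3]@np.atleast_2d(P).T).T+E[:3,3]; q=(K@q.T).T; return q[:,:2]/q[:,2:]
def T(p,L):
    c,s=np.cos(p[2]),np.sin(p[2]);L=np.atleast_2d(L)
    return np.c_[p[0]+c*L[:,0]-s*L[:,1],p[1]+s*L[:,0]+c*L[:,1],L[:,2]]
E
python3 - <<'E'
from h import *
top=np.array([[286.7,252.4],[385.8,283.6],[367.9,339.1],[269.1,307.6]])
sc=np.array([[333.9,244.6],[253.6,296.1],[215.4,267.1],[295.4,222.1]])
# order: far-left, far-right, near-right, near-left (far = +x world, left=+y)
L=np.array([[75,135,66],[75,-135,66],[-75,-135,66],[-75,135,66.]])
L[:,:2]*=np.array([72/75,132/135])
f=lambda p,a=1:np.r_[(proj("top",T(p,L))-top).ravel(),a*(proj("scene",T(p,L))-sc).ravel()]
for a in(0,1):
    r=least_squares(f,[450,0,-.3],args=(a,)); print(r.x,np.round(r.fun,1))
p=r.x
# cover angle: rib outer edge centre; top image rib blob centre (crop 441,266)
def rib(q,rr,x=0): return T(p,[[x,-rr*np.sin(q),56+rr*np.cos(q)]])
for q in np.arange(.2,.8,.1): print(round(q,1),proj("top",rib(q,115)),proj("top",rib(q,100)),proj("scene",rib(q,115)))
E
```

```text
[ 4.96622451e+02 -5.69318638e+00 -3.14058913e-01] [-0.1  0.5 -0.6  0.4  1.3  0.1 -0.7 -0.9 -0.   0.  -0.   0.  -0.   0.
 -0.  -0. ]
[ 4.98590661e+02 -4.24156549e+00 -3.11912210e-01] [-0.7 -0.2 -1.2 -0.5  0.8 -0.8 -1.2 -1.6 -1.1  0.6 -1.6  0.7 -0.5  0.3
 -0.6 -1.4]
0.2 [[336.76467241 293.68169762]] [[335.30450805 293.84187841]] [[264.8780033  227.87102548]]
0.3 [[341.32864206 295.24506277]] [[339.22250669 295.18279634]] [[261.35474343 230.88587644]]
0.4 [[345.70600501 296.79552985]] [[342.98508857 296.51368627]] [[257.96145464 234.21476536]]
0.5 [[349.84161129 298.31307309]] [[346.5461952  297.81789985]] [[254.73924041 237.82011934]]
0.6 [[353.68523802 299.77858395]] [[349.86358812 299.07947463]] [[251.72725224 241.66016677]]
0.7 [[357.19247745 301.17424371]] [[352.89955778 300.28342628]] [[248.96197476 245.6896104 ]]
0.8 [[360.32540031 302.48383651]] [[355.62147159 301.41599908]] [[246.47656281 249.86039626]]
```

```bash
python3 - <<'E'
from h import *
import cv2
for n in("top","scene"):
    im=cv2.imread(f"pics/{n}0.png"); h=cv2.cvtColor(im,cv2.COLOR_BGR2HSV)
    m=((h[...,0]<14)&(h[...,1]>190)&(h[...,2]>100)).astype(np.uint8)
    k,l,s,c=cv2.connectedComponentsWithStats(m); print(n,[(s[i],c[i]) for i in range(1,k) if s[i][4]>30])
print(ctrl.calibration("wrist"))
E
```

```text
top []
scene [(array([197,  80,  14,  11,  97], dtype=int32), array([203.70103093,  84.89690722])), (array([178,  82,  15,  11,  89], dtype=int32), array([184.64044944,  86.79775281])), (array([148, 111,  21,  17, 200], dtype=int32), array([155.435, 117.395])), (array([126, 115,  20,  22, 159], dtype=int32), array([136.32704403, 124.90566038])), (array([240, 234,  24,  19, 125], dtype=int32), array([251.288, 243.576])), (array([389, 251,  25,  30, 448], dtype=int32), array([400.43080357, 265.32589286]))]
{'camera_matrix': array([[392.12161105,   0.        , 316.87971491],
       [  0.        , 392.12161105, 244.5095533 ],
       [  0.        ,   0.        ,   1.        ]]), 'tool_from_camera': array([[-4.42229129e-05, -2.79597160e-01,  9.60117402e-01,
        -1.71547364e+02],
       [ 9.99999953e-01,  2.78542404e-04,  1.27174630e-04,
        -8.20969684e-02],
       [-3.02991074e-04,  9.60117363e-01,  2.79597135e-01,
        -7.04083959e+01],
       [ 0.00000000e+00,  0.00000000e+00,  0.00000000e+00,
         1.00000000e+00]])}
```

```bash
cat >> h.py <<'E'
from scipy.spatial.transform import Rotation as Ro
p=np.array([497.5,-5,-0.313])
def st():
    s=ctrl.sense();q=s["ee_rot"];R=Ro.from_quat([q[1],q[2],q[3],q[0]]);return s,R
def go(targets):
    "targets world points -> shares along current tool axes"
    s,R=st(); return [np.round(R.inv().apply(np.array(t)-s["eef_pos"])/150,3) for t in targets]
def tl():
    s,R=st(); d=s["eef_pos"]-[p[0],p[1],0]; c,si=np.cos(p[2]),np.sin(p[2])
    return np.round([c*d[0]+si*d[1],-si*d[0]+c*d[1],d[2]],1)
E
python3 - <<'E'
from h import *
s,R=st(); print(R.as_matrix().round(3)); print("tray frame tcp",tl())
# desired: x down, y or z along tray y
ty=np.array([-np.sin(p[2]),np.cos(p[2]),0])
for nm,Y in(("y=+ty",ty),("y=-ty",-ty),("z=ty",None),("z=-ty",0)):
    X=np.array([0,0,-1.])
    if Y is None: Z=ty;Y=np.cross(Z,X)
    elif np.isscalar(Y): Z=-ty;Y=np.cross(Z,X)
    else: Z=np.cross(X,Y)
    D=Ro.from_matrix(np.c_[X,Y,Z]); print(nm,np.degrees((R.inv()*D).as_rotvec()).round(1))
tgt=T(p,[[0,-120,260]])[0]; print(tgt, go([tgt]))
E
```

```text
[[ 0.     0.355  0.935]
 [-0.     0.935 -0.355]
 [-1.    -0.     0.   ]]
tray frame tcp [-448.7  375.9  202.2]
y=+ty [-2.9  0.   0. ]
y=-ty [177.1   0.   -0. ]
z=ty [-92.9   0.    0. ]
z=-ty [87.1  0.  -0. ]
[ 460.55028879 -119.16969318  260.        ] [array([-0.385, -3.153,  3.152])]
```

>>> move_arm(
  targets=[
    [[0,-0.32,0,0,-0.048,0,0],[0,-0.06,-0.22,0.2,0,0,0],[0,0,-0.22,0.2,0,0,0],[0,0,-0.22,0.2,0,0,0],[0,0,-0.22,0.2,0,0,0]],
  ],
  force=40,
)

```text
time_s: 1.4
eef_pos: [260.2, 326.8, 259.3]
ee_rot: [0.699, 0.11, 0.698, -0.11]
force: [1.1, -0.0, 0.1]
grip_width: 0.145
```

>>> move_arm(
  targets=[
    [[0,0,-0.22,0.2,0,0,0],[0,0,-0.22,0.2,0,0,0],[0,0,-0.22,0.2,0,0,0],[0,0,-0.22,0.2,0,0,0],[0,0,-0.22,0.2,0,0,0]],
  ],
)

```text
time_s: 1.9
eef_pos: [352.3, 123.5, 259.5]
ee_rot: [0.699, 0.11, 0.698, -0.11]
force: [0.2, 0.6, 0.2]
grip_width: 0.001
```

>>> move_arm(
  targets=[
    [[0,0,-0.22,0.2,0,0,0],[0,0,-0.22,0.2,0,0,0],[0,0,-0.22,0.2,0,0,0],[0,0,-0.22,0.2,0,0,0],[0,0,0,0,0,0,0]],
  ],
)

```text
time_s: 2.4
eef_pos: [426.7, -41.1, 258.7]
ee_rot: [0.698, 0.111, 0.698, -0.112]
force: [-0.3, 0.4, -0.2]
grip_width: -0.002
```

```bash
python3 - <<'E'
from h import *
import cv2
s,R=st();print(s["time_s"],tl(),R.as_matrix().round(3),s["force"],s["grip_width"],s["joints"])
cv2.imwrite("pics/wr1.png",ctrl.capture("wrist")[:,:,::-1])
E
```

```text
2.4 [-56.3 -56.2 258.7] [[-0.001  0.312  0.95 ]
 [-0.001  0.95  -0.312]
 [-1.    -0.001 -0.   ]] [-0.34906313  0.4245058  -0.17166268] -0.0022826755637134297 [-3.70285020e-01  5.73707267e-02  1.65945350e+00 -7.88216992e-04
  1.42517582e+00 -1.62362599e+00]
```

View pics/wr1.png

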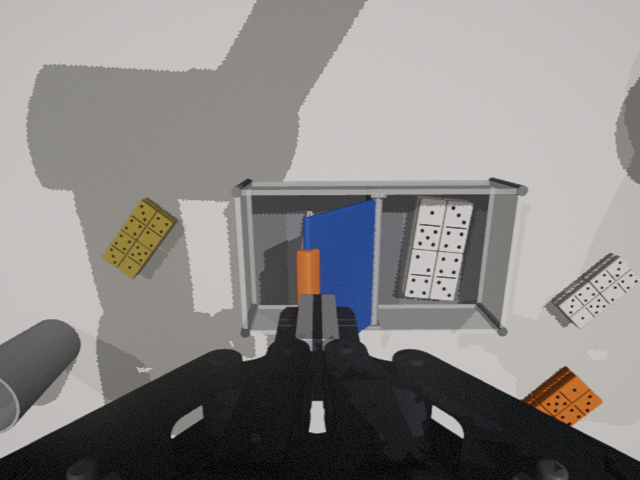

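```bash
cat >> h.py <<'E'
def wproj(P,pos,R):
    c=ctrl.calibration("wrist");M=np.array(c["tool_from_camera"]);K=np.array(c["camera_matrix"])
    t=R.inv().apply(np.atleast_2d(P)-pos); q=(t-M[:3,3])@M[:3,:3]; q=q@K.T; return q[:,:2]/q[:,2:]
E
python3 - <<'E'
from h import *
s,R=st()
print(wproj(T(p,[[-72,-132,66],[-72,132,66],[72,132,66],[72,-132,66]]),s["eef_pos"],R).round(1))
for q in(.5,.6,.7): print(q,wproj(T(p,[[-40,-115*np.sin(q),56+115*np.cos(q)],[-65,-99*np.sin(q),56+99*np.cos(q)]]),s["eef_pos"],R).round(1))
E
```

```text
[[233.7 193.4]
 [517.  192.7]
 [497.6 331.5]
 [242.3 332.1]]
0.5 [[316.1 255.8]
 [326.2 218.2]]
0.6 [[303.  253.3]
 [315.  216.8]]
0.7 [[291.3 250.6]
 [304.9 215.2]]
```

>>> move_arm(
  targets=[
    [[0,0,-0.187,0.187,0,0,0],[0,0,-0.187,0.187,0,0,0],[0,0.31,0,0,0,0,0],[0,0.3,0,0,0,0,0],[0,0.3,0,0,0,0,0]],
  ],
)

```text
time_s: 2.95
eef_pos: [461.4, -106.9, 121.4]
ee_rot: [0.699, 0.11, 0.698, -0.11]
force: [1.0, 0.5, -0.2]
grip_width: -0.001
```

```bash
sed -i 's/^p=np.array.*/p=np.array([498.2,-3,-0.313])/' h.py; python3 - <<'E'
from h import *
import cv2
s,R=st();print(s["time_s"],tl(),s["force"])
a=ctrl.capture("wrist");b=ctrl.capture("scene")[190:370,150:430]
cv2.imwrite("pics/wr2.png",a[:,:,::-1]);cv2.imwrite("pics/sc2.png",cv2.resize(b,None,fx=2.8,fy=2.8)[:,:,::-1])
print(tl())
E
```

```text
2.95 [  -3.  -110.2  121.4] [ 0.99198295  0.54883347 -0.18089522]
[  -5.9 -109.7  118.7]
```

View pics/wr2.png

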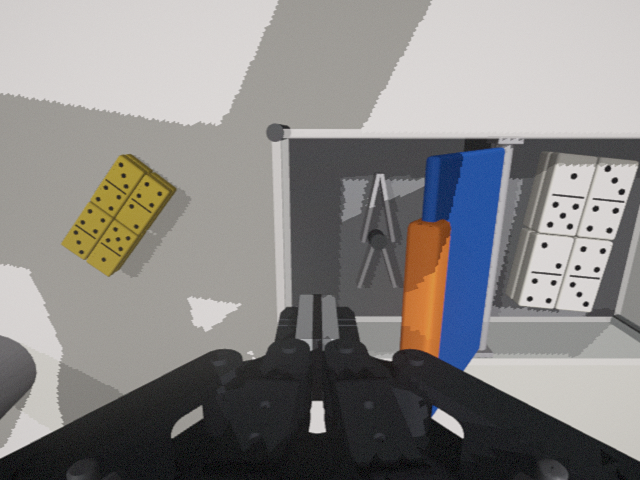

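View pics/sc2.png

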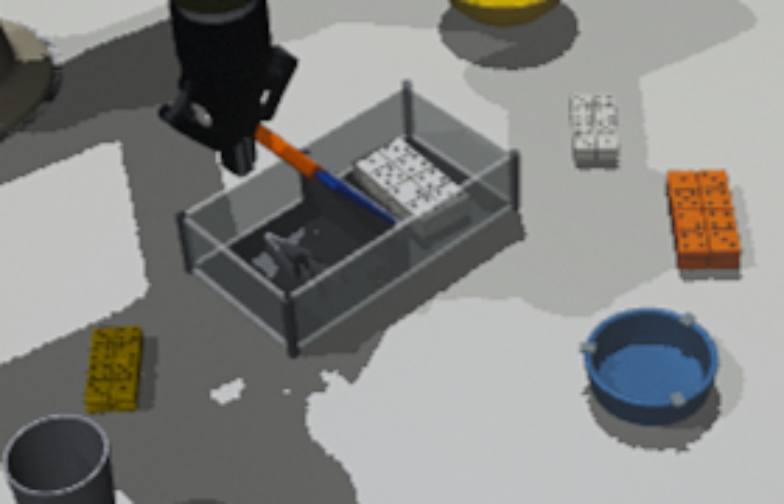

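>>> move_arm(
  targets=[
    [[0,-0.03,0.065,0.02,0,0,0],[0,-0.03,0.065,0.02,0,0,0],[0,-0.03,0.065,0,0,0,0],[0,-0.04,0.067,0,0,0,0],[0,-0.04,0.067,0,0,0,0]],
  ],
)

```text
time_s: 3.55
eef_pos: [483.1, -61.8, 149.5]
ee_rot: [0.699, 0.11, 0.698, -0.11]
force: [-0.5, -0.4, 0.2]
grip_width: 0.001
```

```bash
python3 - <<'E'
from h import *
import cv2
s,R=st();print(s["time_s"],tl(),R.inv().apply(s["force"]))
a=ctrl.capture("wrist");b=ctrl.capture("scene")[190:370,150:430]
cv2.imwrite("pics/m3.png",np.hstack([cv2.resize(a,(400,300)),cv2.resize(b,(400,300))])[:,:,::-1])
s,R=st();print(s["time_s"],tl(),R.inv().apply(s["force"]))
E
```

```text
3.55 [  3.7 -60.6 149.5] [-0.19561236 -0.51798294 -0.35651333]
3.65 [  3.9 -60.5 149.5] [ 0.34182988 -0.31139693 -0.42652952]
```

View pics/m3.png

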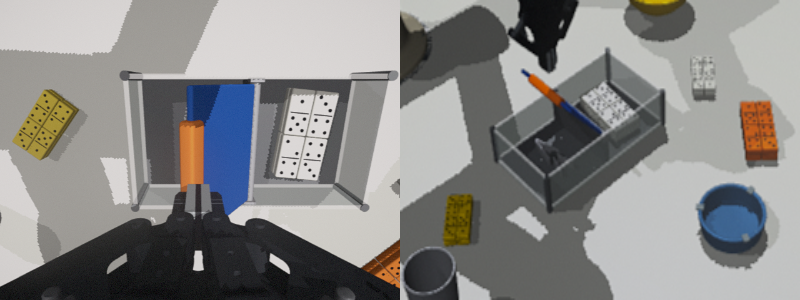

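The fingers went over the rib without touching it, so the cover leans further than I estimated. I'll measure the lean again.

```bash
python3 - <<'E'
from h import *
import cv2
im=ctrl.capture("top"); cv2.imwrite("pics/t4.png",cv2.resize(im[220:390,260:460],None,fx=3.5,fy=3.5)[:,:,::-1])
b=ctrl.capture("scene");cv2.imwrite("pics/s4.png",cv2.resize(b[200:320,200:350],None,fx=5,fy=5,interpolation=2)[:,:,::-1])
def edge(q,r,x,o=0): return [x,-r*np.sin(q)+o*np.cos(q),56+r*np.cos(q)+o*np.sin(q)]
for q in(.5,.6,.7,.8,.9):
    P=T(p,[edge(q,115,-40),edge(q,115,40),edge(q,115,-65)])
    print(q,((proj("scene",P)-[200,200])*5).round().tolist(),((proj("top",P)-[260,220])*3.5).round().tolist())
E
```

```text
0.5 [[221.0, 150.0], [329.0, 226.0], [189.0, 127.0]] [[295.0, 333.0], [330.0, 218.0], [284.0, 370.0]]
0.6 [[207.0, 169.0], [314.0, 245.0], [174.0, 146.0]] [[309.0, 338.0], [343.0, 223.0], [298.0, 374.0]]
0.7 [[193.0, 189.0], [300.0, 266.0], [161.0, 165.0]] [[321.0, 342.0], [355.0, 228.0], [310.0, 379.0]]
0.8 [[181.0, 209.0], [287.0, 287.0], [149.0, 186.0]] [[332.0, 347.0], [366.0, 233.0], [321.0, 383.0]]
0.9 [[170.0, 230.0], [276.0, 309.0], [138.0, 207.0]] [[342.0, 350.0], [375.0, 238.0], [331.0, 386.0]]
```

View pics/s4.png

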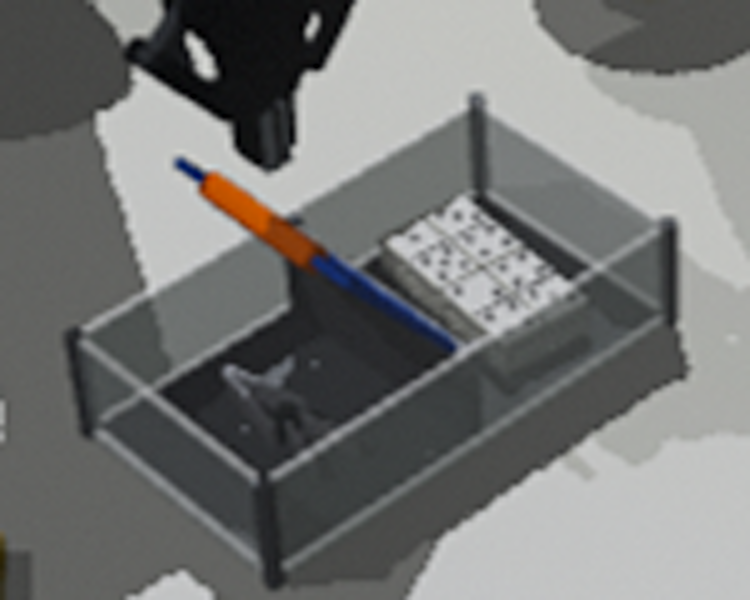

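View pics/t4.png

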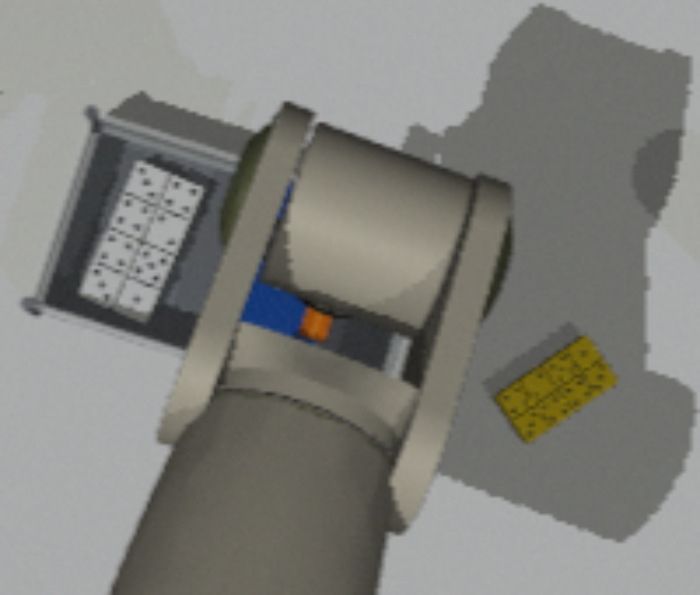

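Lean is about 0.67 rad and the rib end is at z 142–150, so my tip simply rose too early. I'll back off, lower and push without lifting.

>>> move_arm(
  targets=[
    [[0,-0.04,-0.16,0,0,0,0],[0,0,-0.16,-0.02,0,0,0],[0,0.14,0,0,0,0,0],[0,0.13,0,0,0,0,0],[0,0,0,0,0,0,0]],
  ],
)

```text
time_s: 4.25
eef_pos: [463.4, -107.4, 111.6]
ee_rot: [0.697, 0.111, 0.7, -0.11]
force: [0.4, 0.3, 0.2]
grip_width: -0.003
```

>>> move_arm(
  targets=[
    [[0,0,0.07,0,0,0,0],[0,0,0.07,0,0,0,0],[0,0,0.07,0,0,0,0],[0,0,0.07,0,0,0,0]],
  ],
)

```text
time_s: 4.65
eef_pos: [480.1, -72.6, 118.8]
ee_rot: [0.701, 0.104, 0.696, -0.114]
force: [-24.6, -41.3, 57.4]
grip_width: 0.001
```

```bash
cat > look.py <<'E'
import sys
from h import *
import cv2
s,R=st();print(s["time_s"],tl(),R.inv().apply(s["force"]).round(1))
a=ctrl.capture("wrist");b=ctrl.capture("scene")[190:340,180:380]
cv2.imwrite(f"pics/{sys.argv[1]}.png",np.hstack([cv2.resize(a,(400,300)),cv2.resize(b,(400,300))])[:,:,::-1])
s,R=st();print(s["time_s"],tl(),R.inv().apply(s["force"]).round(1))
E
python3 look.py m5
```

```text
4.65 [  4.2 -71.8 118.8] [-57.  -47.5 -10.3]
4.75 [  4.  -71.8 119.6] [-39.5 -35.3  -8.9]
```

View pics/m5.png

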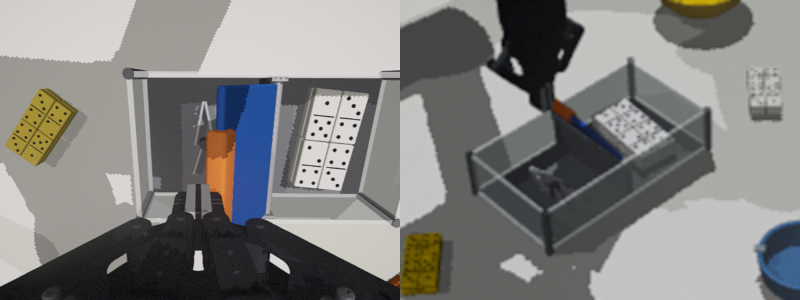

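The force is too high: the rib wedged against the finger linkage because the tip was too low. I'll back off at once.

>>> move_arm(
  targets=[
    [[0,0,-0.1,0,0,0,0],[0,0,-0.1,0,0,0,0]],
  ],
)

```text
time_s: 4.95
eef_pos: [469.2, -95.9, 114.9]
ee_rot: [0.699, 0.109, 0.698, -0.11]
force: [0.3, 0.1, -0.5]
grip_width: 0.002
```

```bash
python3 look.py m6;  python3 - <<'E'
from h import *
import cv2
b=cv2.imread("pics/m6.png")
im=ctrl.capture("scene");cv2.imwrite("pics/s6.png",cv2.resize(im[200:320,200:350],None,fx=5,fy=5,interpolation=2)[:,:,::-1])
for q in(.2,.3,.4,.5,.6):
    P=T(p,[[x,-115*np.sin(q),56+115*np.cos(q)] for x in(-40,40,65)])
    print(q,((proj("scene",P)-[200,200])*5).round().tolist())
s,R=st();print(R.as_matrix().round(3))
E
```

```text
4.95 [  1.  -97.3 114.9] [0.5 0.2 0.3]
5.05 [  0.9 -98.  114.4] [ 0.3  0.6 -0.2]
0.2 [[272.0, 101.0], [380.0, 175.0], [415.0, 199.0]]
0.3 [[254.0, 116.0], [362.0, 191.0], [397.0, 215.0]]
0.4 [[237.0, 132.0], [345.0, 208.0], [380.0, 232.0]]
0.5 [[221.0, 150.0], [329.0, 226.0], [364.0, 251.0]]
0.6 [[207.0, 169.0], [314.0, 245.0], [349.0, 270.0]]
[[ 0.001  0.308  0.951]
 [-0.     0.951 -0.308]
 [-1.     0.     0.001]]
```

View pics/s6.png

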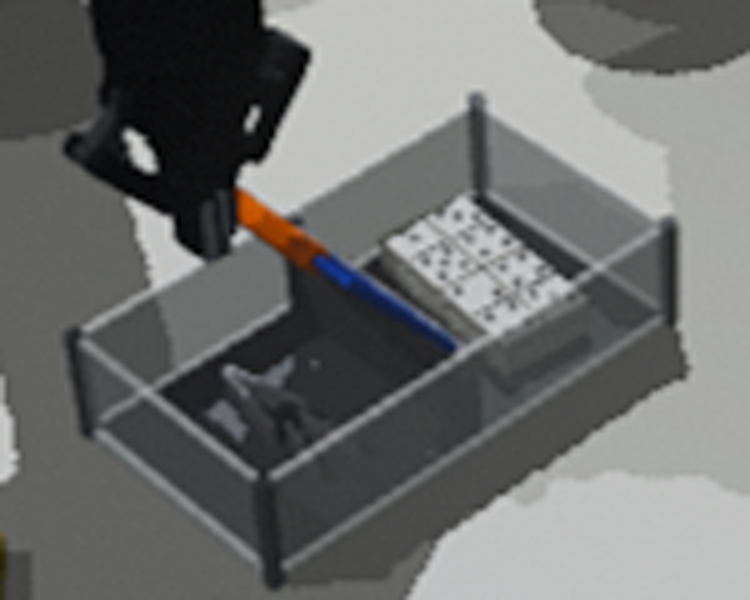

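View pics/m6.png

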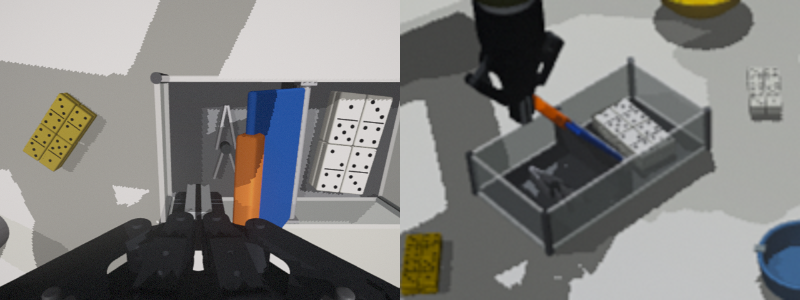

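The cover is unmoved at about 0.65 rad and everything looks intact. I'll turn the gripper 90° so that its flat side, not the flared linkage, faces the cover. It goes up first.

>>> move_arm(
  targets=[
    [[0,-0.3,-0.08,0,0,0,0],[0,-0.15,-0.02,0,0.14,0,0],[0,0,0,0,0.14,0,0],[0,0,0,0,0.14,0,0],[0,0,0,0,0.14,0,0]],
  ],
)

```text
time_s: 5.6
eef_pos: [464.4, -109.3, 181.5]
ee_rot: [0.636, 0.309, 0.636, -0.309]
force: [-0.3, -0.1, 0.2]
grip_width: 0.0
```

>>> move_arm(
  targets=[
    [[0,0,0,0,0.14,0,0],[0,0,0,0,0.14,0,0],[0,0,0,0,0.14,0,0],[0,0,0,0,0.14,0,0],[0,0,0,0,0.14,0,0]],
  ],
)

```text
time_s: 6.1
eef_pos: [464.4, -109.2, 181.4]
ee_rot: [0.483, 0.516, 0.483, -0.516]
force: [0.3, 0.2, -0.7]
grip_width: -0.001
```

>>> move_arm(
  targets=[
    [[0,0,0,0,0.1,0,0],[0,0,0,0,0,0,0],[0,0,0,0,0,0,0]],
  ],
)

```text
time_s: 6.4
eef_pos: [464.3, -109.7, 181.3]
ee_rot: [0.458, 0.539, 0.458, -0.539]
force: [0.6, -0.0, 0.9]
grip_width: 0.0
```

```bash
cat >>look.py <<'E'
ty=np.array([-np.sin(p[2]),np.cos(p[2]),0]);print("tool axes along tray y",R.inv().apply(ty).round(3),s["joints"].round(2))
E
python3 look.py m7
```

```text
6.4 [   0.6 -112.   181.3] [-0.9  0.6 -0.1]
6.5 [   0.6 -112.3  181.3] [ 0.3 -0.2  0.8]
tool axes along tray y [ 0.     0.149 -0.989] [-0.48  0.23  1.67  0.    1.25 -0.32]
```

View pics/m7.png

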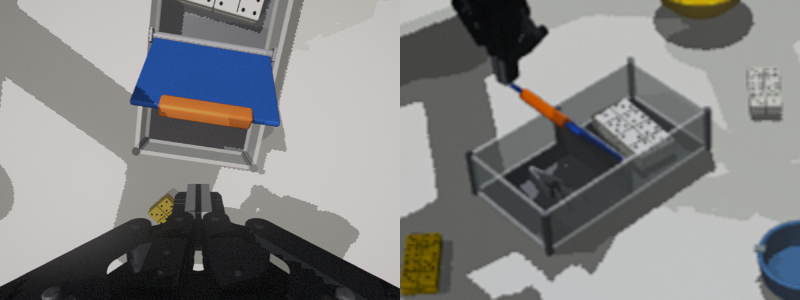

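>>> move_arm(
  targets=[
    [[0,0,0,0,0.142,0,0],[0,0.18,0,0,0,0,0],[0,0.17,0,0,0,0,0],[0,0,0,-0.06,0,0,0],[0,0,0,0,0,0,0]],
  ],
)

```text
time_s: 7.0
eef_pos: [467.2, -101.0, 129.4]
ee_rot: [0.416, 0.572, 0.416, -0.572]
force: [0.2, -0.8, 0.5]
grip_width: -0.004
```

```bash
python3 look.py m8
```

```text
7.0 [   0.7 -102.8  129.4] [-0.5  0.4  0.7]
7.1 [   1.3 -103.4  130.1] [ 0.3  0.8 -0.6]
tool axes along tray y [-0. -0. -1.] [-0.46  0.28  1.74 -0.    1.12 -0.15]
```

View pics/m8.png

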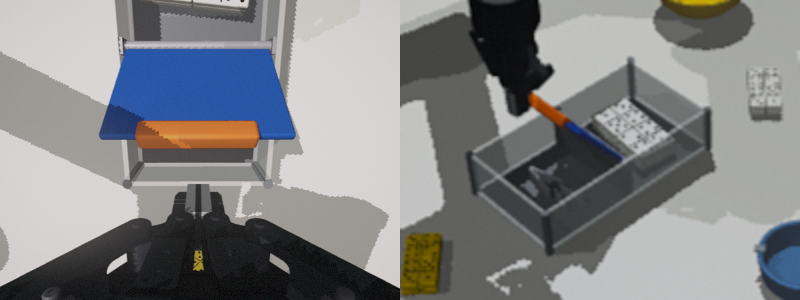

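>>> move_arm(
  targets=[
    [[0,0.03,0,-0.06,0,0,0],[0,0,0,-0.05,0,0,0],[0,0,0,-0.05,0,0,0]],
  ],
)

```text
time_s: 7.4
eef_pos: [474.5, -78.3, 124.4]
ee_rot: [0.416, 0.572, 0.416, -0.572]
force: [0.0, 0.6, 0.1]
grip_width: -0.001
```

```bash
python3 look.py m9
```

```text
7.4 [  0.6 -78.9 124.4] [-0.1 -0.2 -0.5]
7.5 [  0.6 -78.7 124.4] [-0.2 -0.1  0.4]
tool axes along tray y [ 0. -0. -1.] [-0.41  0.3   1.74  0.    1.11 -0.09]
```

View pics/m9.png

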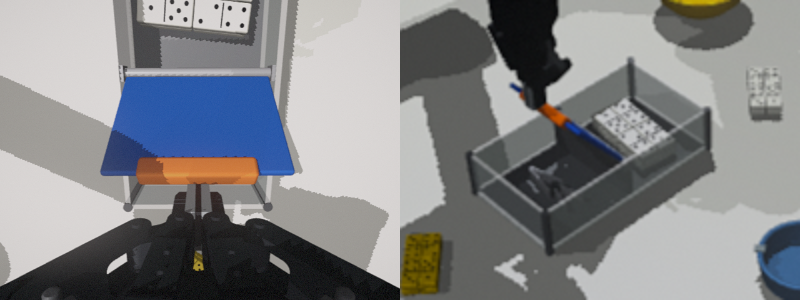

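>>> move_arm(
  targets=[
    [[0,0,0,-0.04,0,0,0],[0,0,0,-0.04,0,0,0]],
  ],
)

```text
time_s: 7.7
eef_pos: [478.1, -67.3, 124.3]
ee_rot: [0.415, 0.572, 0.415, -0.572]
force: [0.6, -0.4, 0.3]
grip_width: -0.001
```

```bash
python3 look.py m10
```

```text
7.7 [  0.7 -67.4 124.3] [-0.3  0.7  0.2]
7.8 [  0.6 -67.1 124.2] [-0.6 -0.  -0.6]
tool axes along tray y [ 0.    -0.001 -1.   ] [-0.38  0.3   1.73  0.    1.11 -0.07]
```

View pics/m10.png

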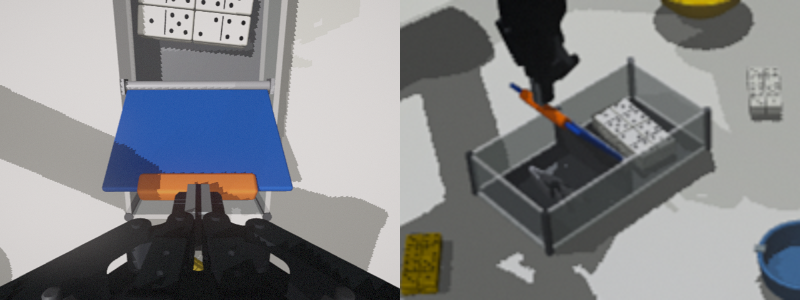

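```bash
python3 - <<'E'
from h import *
import cv2
s,R=st()
im=ctrl.capture("scene")[:,:,::-1].copy(); w=ctrl.capture("wrist")[:,:,::-1].copy()
t=s["eef_pos"]
a=cv2.resize(im[190:310,200:350],None,fx=5,fy=5,interpolation=2)
def m(im,uv,c): cv2.circle(im,tuple(int(round(v)) for v in uv),3,c,-1)
def sc(P): return (proj("scene",P)[0]-[200,190])*5
m(a,sc(t),(0,255,255)); print("tcp scene",sc(t),wproj(t,t,R))
for x in(-75,75):
  m(a,sc(T(p,[[x,0,56]])),(0,255,0)); m(w,wproj(T(p,[[x,0,56]]),t,R)[0],(0,255,0))
for q in(.55,.65,.75,.85,.95):
  for x in(-65,65):
    P=T(p,[[x,-115*np.sin(q),56+115*np.cos(q)]]); m(a,sc(P),(0,0,255)); m(w,wproj(P,t,R)[0],(0,0,255))
m(w,wproj(t,t,R)[0],(0,255,255))
cv2.imwrite("pics/s11.png",a);cv2.imwrite("pics/w11.png",w)
E
```

```text
tcp scene [261.40620341 302.2827638 ] [[315.62840034 287.22535496]]
```

View pics/s11.png

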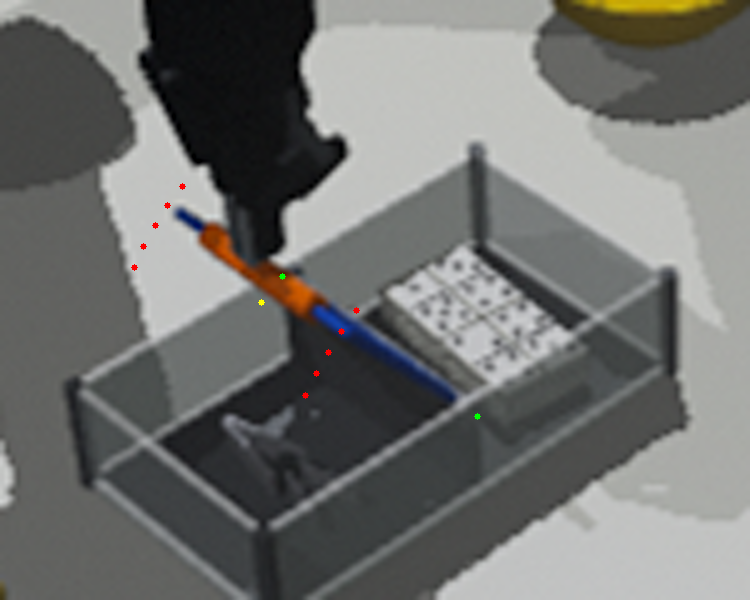

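View pics/w11.png

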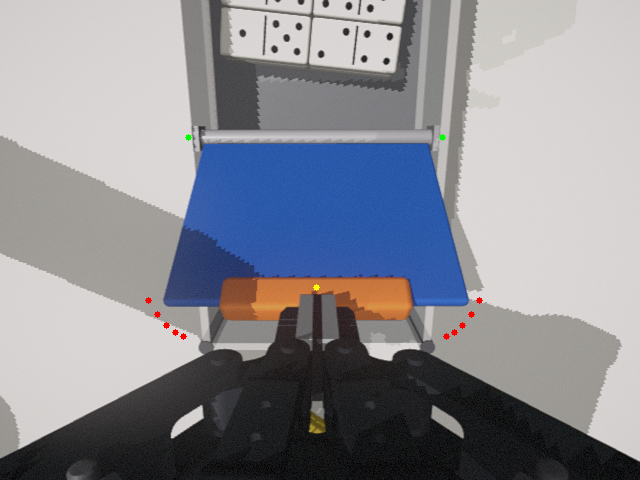

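```bash
python3 - <<'E'
from h import *
for l,off in(([.9,-98,114.4],(200,200)),([3.9,-60.5,149.5],(200,200))):
    for dz in(0,10,20):
        print(dz,(proj("scene",T(p,[[l[0],l[1],l[2]+dz]]))[0]-off)*5)
c=ctrl.calibration("scene")["extrinsics"];print(-c[:3,:3].T@c[:3,3])
E
```

```text
0 [212.82775531 298.26941009]
10 [210.76685122 282.33002728]
20 [208.68752395 266.24815651]
0 [272.08362578 208.30270667]
10 [270.2801659  191.90632998]
20 [268.46052808 175.36286953]
[1163.70522602 -970.25659894 1077.6463943 ]
```

The scene image shows the shut fingertips about 25 mm short of the reported TCP. That explains both the pass over the rib and the jam, so I'll use 25 mm as the tip offset.

>>> move_arm(
  targets=[
    [[0,-0.05,0,0,0,0,0],[0,0,0,0.16,0,0,0],[0,0,0,0.16,0,0,0],[0,0.2,0,0,0,0,0],[0,0,0,0,0,0,0]],
  ],
)

```text
time_s: 8.4
eef_pos: [461.5, -113.2, 99.8]
ee_rot: [-0.414, -0.572, -0.417, 0.573]
force: [-0.5, 0.6, -0.1]
grip_width: 0.002
```

```bash
python3 look.py m12
```

```text
8.4 [  -1.  -116.1   99.8] [ 0.1 -0.7 -0.4]
8.5 [   0.6 -115.7  102.4] [-0.5 -0.3 -0. ]
tool axes along tray y [ 0.    -0.002 -1.   ] [-0.49  0.32  1.77  0.    1.05 -0.17]
```

View pics/m12.png

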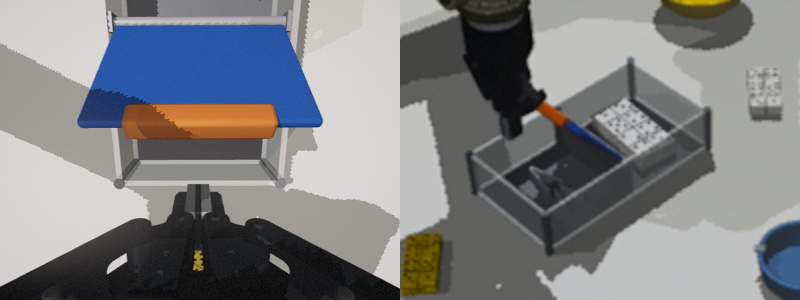

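>>> move_arm(
  targets=[
    [[0,0,0,-0.09,0,0,0],[0,0,0,-0.06,0,0,0],[0,0,0,-0.05,0,0,0],[0,0,0,-0.05,0,0,0]],
  ],
)

```text
time_s: 8.9
eef_pos: [475.4, -77.9, 102.8]
ee_rot: [-0.417, -0.572, -0.415, 0.572]
force: [-4.1, -12.0, 9.4]
grip_width: -0.002
```

```bash
python3 look.py m13
```

```text
8.9 [  1.4 -78.3 102.8] [-9.3 -0.2 12.7]
9.0 [  1.3 -78.2 102.7] [-3.2  0.2  8.5]
tool axes along tray y [-0.003  0.    -1.   ] [-0.4   0.33  1.76 -0.    1.05 -0.09]
```

View pics/m13.png

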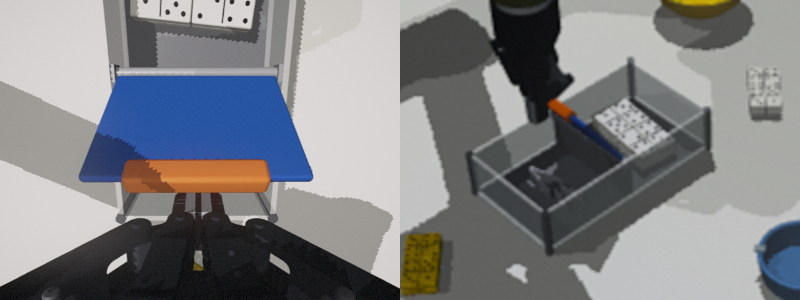

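>>> move_arm(
  targets=[
    [[0,-0.035,0,-0.055,0,0,0],[0,-0.035,0,-0.055,0,0,0],[0,-0.035,0,-0.07,0,0,0],[0,-0.035,0,-0.07,0,0,0]],
  ],
)

```text
time_s: 9.4
eef_pos: [486.2, -41.6, 122.8]
ee_rot: [-0.416, -0.572, -0.415, 0.573]
force: [-0.6, -5.4, -4.0]
grip_width: 0.001
```

```bash
python3 look.py m14
```

```text
9.4 [  0.5 -40.4 122.8] [4.1 1.1 5.3]
9.5 [  0.7 -39.9 123.1] [ 0.  -0.3  5.1]
tool axes along tray y [-0.001  0.    -1.   ] [-0.32  0.31  1.72 -0.    1.11 -0.01]
```

View pics/m14.png

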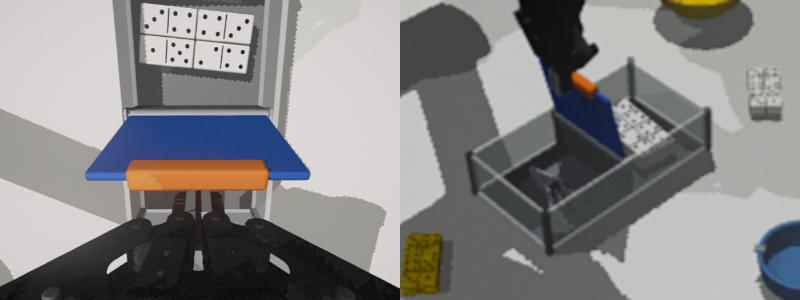

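>>> move_arm(
  targets=[
    [[0,-0.01,0,-0.073,0,0,0],[0,-0.01,0,-0.073,0,0,0],[0,-0.02,0,-0.07,0,0,0],[0,-0.02,0,-0.07,0,0,0],[0,0,0,-0.07,0,0,0]],
  ],
)

```text
time_s: 10.0
eef_pos: [502.6, 8.7, 131.6]
ee_rot: [-0.416, -0.572, -0.415, 0.573]
force: [-1.6, -6.2, -3.3]
grip_width: -0.004
```

```bash
python3 look.py m15
```

```text
10.0 [  0.6  12.4 131.6] [3.3 0.4 6.3]
10.1 [  0.6  13.  131.5] [-0.8  0.5  5.6]
tool axes along tray y [-0.001 -0.    -1.   ] [-0.21  0.33  1.66 -0.    1.14  0.1 ]
```

View pics/m15.png

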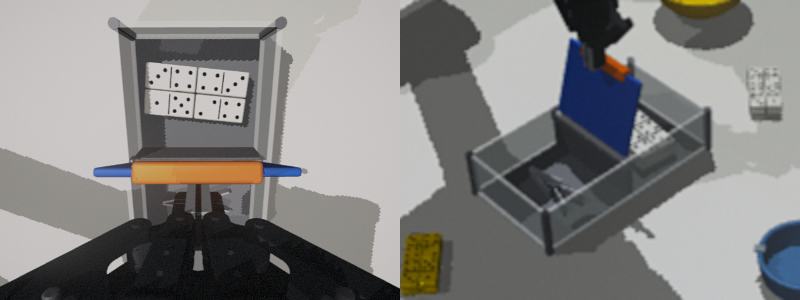

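>>> move_arm(
  targets=[
    [[0,0,0,-0.073,0,0,0],[0,0.03,0,-0.067,0,0,0],[0,0.03,0,-0.067,0,0,0],[0,0.043,0,-0.057,0,0,0],[0,0.043,0,-0.057,0,0,0]],
  ],
)

```text
time_s: 10.6
eef_pos: [518.2, 55.3, 109.9]
ee_rot: [0.416, 0.573, 0.415, -0.572]
force: [-2.5, -3.0, 2.4]
grip_width: -0.001
```

```bash
python3 look.py m16
```

```text
10.6 [  1.1  61.6 109.9] [-2.4 -1.5  3.7]
10.7 [  0.8  61.9 109.5] [-5.8  0.3  1.4]
tool axes along tray y [ 0.001 -0.001 -1.   ] [-0.12  0.4   1.64  0.    1.11  0.19]
```

View pics/m16.png

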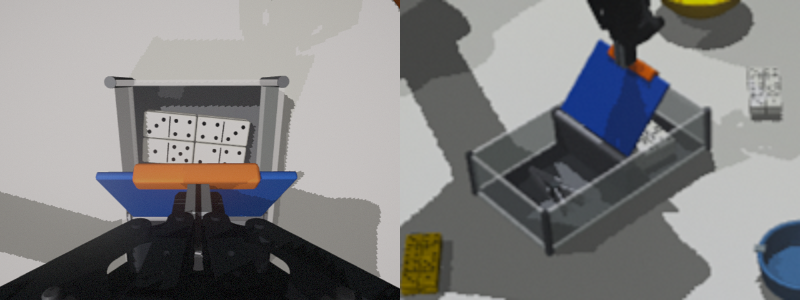

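>>> move_arm(
  targets=[
    [[0,0.05,0,-0.047,0,0,0],[0,0.05,0,-0.047,0,0,0],[0,0.063,0,-0.037,0,0,0],[0,0.063,0,-0.037,0,0,0]],
  ],
)

```text
time_s: 11.1
eef_pos: [526.3, 79.2, 76.4]
ee_rot: [0.416, 0.573, 0.415, -0.571]
force: [-0.0, -0.2, 5.9]
grip_width: -0.001
```

```bash
python3 look.py m17
```

```text
11.1 [ 1.4 86.9 76.4] [-5.9  0.   0.1]
11.2 [ 1.  86.8 75.6] [-5.6  0.1 -0.8]
tool axes along tray y [ 0.001 -0.001 -1.   ] [-0.07  0.46  1.64  0.    1.04  0.24]
```

View pics/m17.png

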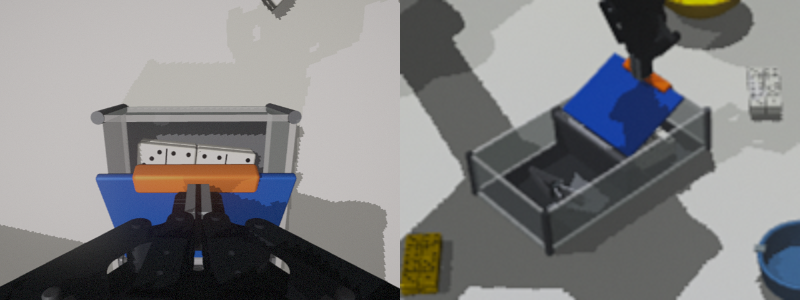

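>>> move_arm(
  targets=[
    [[0,0.065,0,-0.025,0,0,0],[0,0.065,0,-0.025,0,0,0],[0,0.06,0,-0.017,0,0,0],[0,0.05,0,-0.017,0,0,0]],
  ],
)

```text
time_s: 11.6
eef_pos: [529.6, 90.2, 40.0]
ee_rot: [0.416, 0.572, 0.415, -0.572]
force: [-0.7, -2.8, 5.4]
grip_width: -0.004
```

```bash
python3 look.py m18
```

```text
11.6 [ 1.2 98.3 40. ] [-5.4  0.3  2.9]
11.7 [ 1.  98.4 39.5] [-4.4  0.1  3.8]
tool axes along tray y [-0.    -0.002 -1.   ] [-0.05  0.52  1.65 -0.    0.97  0.27]
```

View pics/m18.png

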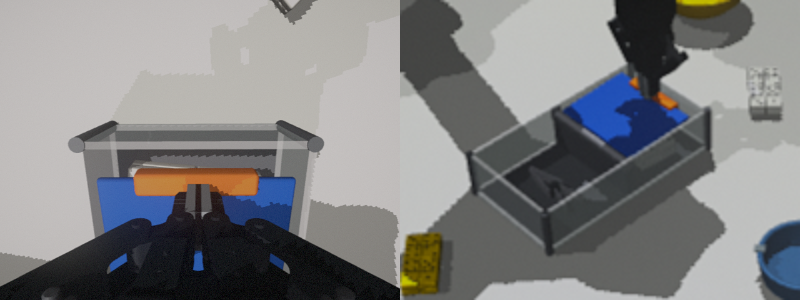

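>>> move_arm(
  targets=[
    [[0,0.035,0,0,0,0,0],[0,0.035,0,0,0,0,0],[0,0,0,0,0,0,0]],
  ],
)

```text
time_s: 12.0
eef_pos: [529.8, 90.9, 29.7]
ee_rot: [0.415, 0.573, 0.415, -0.572]
force: [0.8, 1.3, 5.5]
grip_width: 0.002
```

>>> move_arm(
  targets=[
    [[0,0.03,0,0,0,0,0],[0,0,0,0,0,0,0]],
  ],
)

```text
time_s: 12.2
eef_pos: [529.8, 90.9, 25.3]
ee_rot: [0.415, 0.573, 0.415, -0.572]
force: [1.0, 2.6, 5.5]
grip_width: 0.002
```

>>> move_arm(
  targets=[
    [[0,0.03,0,0,0,0,0],[0,0,0,0,0,0,0]],
  ],
)

```text
time_s: 12.4
eef_pos: [529.8, 90.7, 20.9]
ee_rot: [0.416, 0.573, 0.415, -0.572]
force: [0.9, 2.5, 6.4]
grip_width: 0.004
```

```bash
python3 look.py m19
```

```text
12.4 [ 1.2 98.9 20.9] [-6.4  0.1 -2.7]
12.5 [ 1.4 98.9 21.2] [-6.9 -0.1 -2.2]
tool axes along tray y [ 0.001 -0.002 -1.   ] [-0.05  0.55  1.66  0.    0.93  0.27]
```

View pics/m19.png

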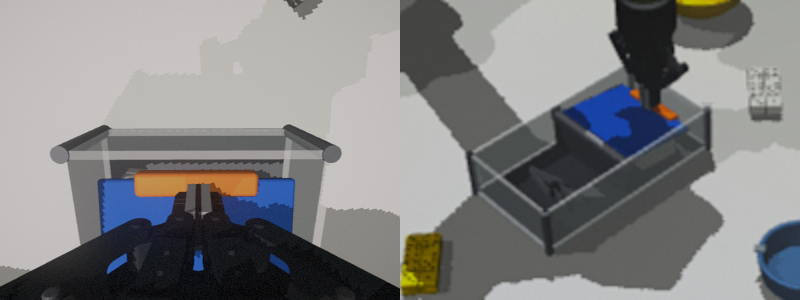

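>>> move_arm(
  targets=[
    [[0,0.02,0,0,0,0,0],[0,0,0,0,0,0,0]],
  ],
)

```text
time_s: 12.7
eef_pos: [529.8, 90.5, 18.1]
ee_rot: [0.416, 0.572, 0.415, -0.572]
force: [0.7, 1.3, 7.3]
grip_width: 0.0
```

>>> move_arm(
  targets=[
    [[0,0.02,0,0,0,0,0],[0,0,0,0,0,0,0]],
  ],
)

```text
time_s: 12.9
eef_pos: [529.9, 90.3, 15.3]
ee_rot: [0.416, 0.572, 0.415, -0.572]
force: [-0.2, -0.5, 9.5]
grip_width: 0.001
```

>>> move_arm(
  targets=[
    [[0,0.02,0,0,0,0,0],[0,0,0,0,0,0,0],[0,0,0,0,0,0,0]],
  ],
)

```text
time_s: 13.2
eef_pos: [530.3, 90.1, 13.8]
ee_rot: [0.416, 0.573, 0.415, -0.572]
force: [-5.8, -2.2, 22.1]
grip_width: -0.003
```

```bash
python3 look.py m20
```

```text
13.2 [ 1.9 98.4 13.8] [-22.1  -4.8   3.9]
13.3 [ 1.9 98.4 13.8] [-21.2  -5.2   3.7]
tool axes along tray y [-0.    -0.001 -1.   ] [-0.05  0.56  1.67 -0.    0.91  0.27]
```

View pics/m20.png

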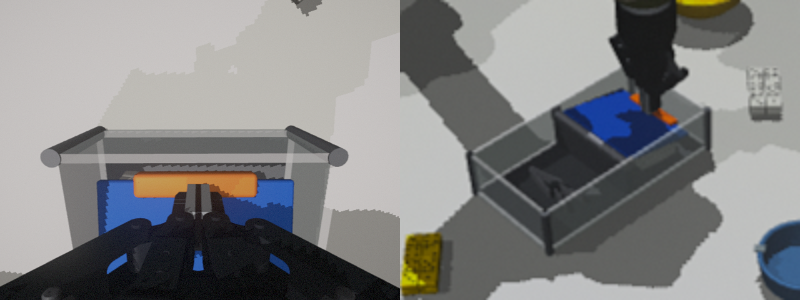

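The force jumped to 21 N, so the cover has bottomed out on something. I'll release straight up and check whether it stays level.

>>> move_arm(
  targets=[
    [[0,-0.05,0,0,0,0,0],[0,-0.1,0,0,0,0,0],[0,-0.2,0,0,0,0,0],[0,-0.3,0,0,0,0,0],[0,-0.3,0,0,0,0,0]],
  ],
)

```text
time_s: 13.8
eef_pos: [528.5, 90.4, 155.2]
ee_rot: [-0.415, -0.572, -0.416, 0.573]
force: [0.5, -0.4, -0.5]
grip_width: 0.001
```

>>> move_arm(
  targets=[
    [[0,-0.3,0,0.25,0,0,0],[0,0,0,0.3,0,0,0],[0,0,0,0,0,0,0],[0,0,0,0,0,0,0]],
  ],
)

```text
time_s: 14.2
eef_pos: [505.1, 16.8, 192.2]
ee_rot: [-0.415, -0.572, -0.415, 0.573]
force: [-0.3, -0.1, -0.6]
grip_width: -0.003
```

```bash
python3 look.py m21; python3 - <<'E'
from h import *
import cv2
s,R=st();t=s["eef_pos"]
a=cv2.resize(ctrl.capture("scene")[190:310,200:350],None,fx=5,fy=5,interpolation=2)[:,:,::-1].copy()
w=ctrl.capture("wrist")[:,:,::-1].copy()
def m(im,uv,c): cv2.circle(im,tuple(int(round(v)) for v in uv),3,c,-1)
for q,c in((1.571,(0,255,0)),(1.47,(0,0,255)),(1.37,(0,255,255))):
  for x in(-40,40):
    P=T(p,[[x,115*np.sin(q)-7*np.cos(q),63+115*np.cos(q)]]); m(a,(proj("scene",P)[0]-[200,190])*5,c); m(w,wproj(P,t,R)[0],c)
    if q>1.5:
        for P in (T(p,[[x*65/40,0,59]]),): m(a,(proj("scene",P)[0]-[200,190])*5,c)
cv2.imwrite("pics/s21.png",a);cv2.imwrite("pics/w21.png",w)
E
```

```text
14.2 [  0.5  20.9 192.2] [ 0.6 -0.3  0.2]
14.3 [  0.4  22.1 191.9] [0.1 0.2 0. ]
tool axes along tray y [ 0.    -0.001 -1.   ] [-0.2   0.28  1.57  0.    1.29  0.12]
```

View pics/s21.png

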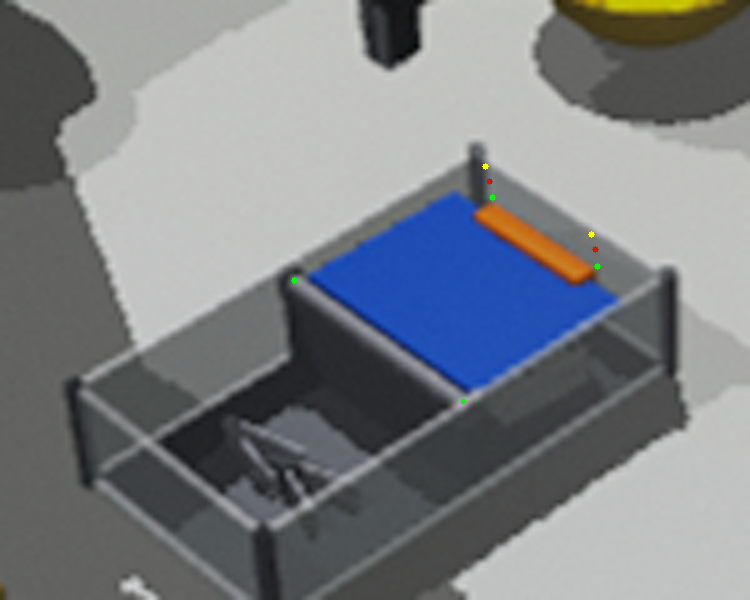

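View pics/w21.png

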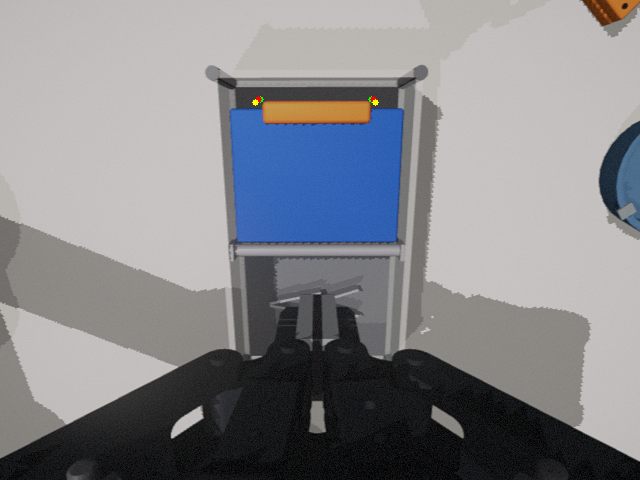

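```bash
python3 - <<'E'
from h import *
import cv2
s,R=st();t=s["eef_pos"]
for q in(1.65,1.571,1.47,1.37):
    P=T(p,[[x,115*np.sin(q)-7*np.cos(q),56+115*np.cos(q)+7*np.sin(q)] for x in(-40,40)])
    print(q,wproj(P,t,R).round(1).tolist(),proj("scene",P).round(1).tolist())
im=ctrl.capture("top");cv2.imwrite("pics/t22.png",im[:,:,::-1])
E
```

```text
1.65 [[261.7, 99.6], [369.4, 99.6]] [[298.5, 232.0], [319.5, 245.8]]
1.571 [[260.0, 99.0], [371.0, 98.9]] [[298.4, 229.4], [319.4, 243.1]]
1.47 [[257.7, 99.7], [373.2, 99.6]] [[297.8, 226.1], [318.9, 239.9]]
1.37 [[255.4, 102.2], [375.3, 102.2]] [[297.0, 223.1], [318.2, 236.9]]
```

View pics/t22.png

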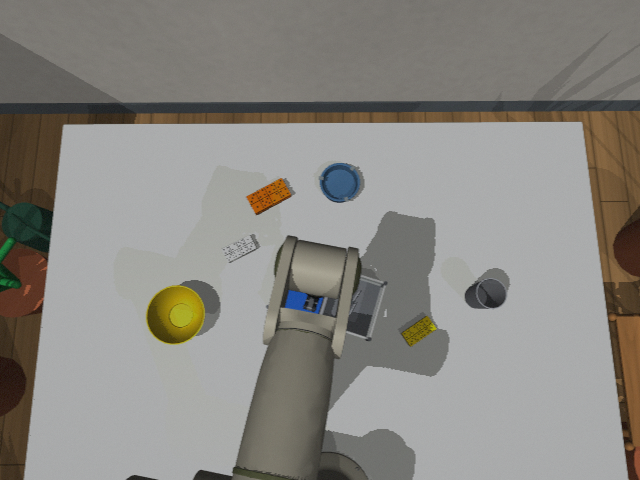

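```bash
python3 - <<'E'
from rig import ctrl
print(ctrl.sense()["time_s"],ctrl.finish_job())
E
```

```text
the job is handed in; nothing more can be done
14.45 None
```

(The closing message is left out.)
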